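Hold the bench air-drain valve open at its third mark with the operating pin

ROBOT

A 6-joint arm with a two-finger parallel gripper is mounted at the origin on the work surface. World frame = base frame: x ahead of the robot, y to its left, z up, the work surface at z = 0. Lengths are in m, angles in rad, forces in N, time in s.
With the tool pointing down it reaches from about 0.275 to 0.725 m from the base axis. Payload 15.9 kg.
Tool frame: the origin (TCP) lies midway between the tips of the shut fingers; the grasp point (between the pads) lies 19 mm behind it (env.grasp_offset is the distance from the TCP to the grasp point, in m); z points along the fingers, y is the direction in which the jaws open and shut (so a half turn about z gives the same grasp; the last joint's range is limited). The gripper opens to 85 mm and grips with 20 to 120 N. Pads are 22 mm wide; open, the fingers measure 114 mm over their backs; the gripper's body (76 mm by 85 mm) begins 54 mm behind the grasp point. The pads swing forward as they close: fully open they stand 13 mm farther back than shut.
Start: joints at [1.317, 0.213, -0.034, 1.323, 0, 1.571], TCP at [0.126, 0.484, 0.231] pointing down, gripper open.
Joint ranges: [-2.98, 2.98], [-0.74, 1.72], [-1.14, 1.35], [-2.1, 2.04], [-1.57, 1.44], [-3.14, 3.14]. Speed limits (rad/s): [1.89, 1.89, 2.39, 2.57, 3.14, 3.14].

INTERFACE

Orientations are given as a unit quaternion [w, x, y, z].
In Python, from cell import state, imaging, env gives the robot as it stands.
- The arm moves only by the tool drive_tool, never from a script. Its argument "targets" is a list of rows, each an object with "travel": the shift along the tool's x, y, z in mm, a list of three; "roll": the turn about the tool's z in rad; "hand": the closure, from 0 (fully open) to 1 (shut). In form: [{"travel": [x, y, z], "roll": roll, "hand": hand}, ...]. A call has 1 to 20 rows; each row shifts and turns the pose as measured when the row begins, along the tool's axes as they then stand; what a row does not reach is not made up. A row lasts 1/10 s, in which the tool goes at most 50 mm and 8.59 degrees, less where a joint would pass 70% of its speed; a pose out of reach is approached as far as the arm can. A call with a gripper value outside its range is refused whole. The fingers move at their own pace and stop on an object; "grip_force" is the grip in N (left out, the last holds). Time passes only in rows, so rows that do not move let the fingers close. It gives the time, the measured TCP pose, the force and the opening at its end, in the units of the state.
- state(): the state, without advancing time (a new reading comes with each control period).
- imaging.camera(name): name is "side" or "top" or "wrist"; returns a dict with "image" (480x640x3 uint8, blue, green, red), "mtx" (3x3 intrinsics, pixels), "rvec" (rotation vector, rad) and "tvec" (3), from world to camera coordinates, as OpenCV has them. Camera axes: x right, y down, z forward; pixel columns grow to the right and rows downward; lengths in m; the calibration is good to about 2 mm. A picture is of the moment at which its call begins. There is no depth.
- env.finish_job(): hands the job in, once; it reports no verdict.
Trained networks look in the newest picture that a camera, given by its name, has taken for a name from the list of things; names that differ only in an ending like _2 or _b are one class to them, and where a whole thing is asked for, a point or a joint stands for the part that bears it (a point fixed in the world has none). Each returns a list of dicts, best first, with "conf" (0 to 1); they miss things now and then, are a little off and sometimes report something else, mostly with a low value. They report only what shows in the picture. A call takes as long as a camera call.
- imaging.cut_out(camera, target): "mask" (480x640 bool, what is visible of it) and "rect" ([centre column, centre row, width, height] as shares, 0 to 1, of the picture: columns of its width, rows of its height, round what is visible of it).
- imaging.place_of(camera, target): "at" ([column, row] as shares, 0 to 1, of the picture: columns of its width, rows of its height: a listed point, or the origin of a listed thing).
The state is a dict: "time": time; "q": joint angles; "joint_velocities": joint speeds; "effort": joint torques, N m; "tcp_pos": TCP position; "ee_rot": TCP orientation; "ft_force": force on the tool from outside, world axes, zero at the start; "ft_torque": the same for the moment, N m; "opening": opening from 0.0 (shut) to 1.0 (fully open).
Only numpy, scipy, OpenCV 4.12 (cv2) and the standard library are available. Lean on these libraries where they do the work, as an engineer would, in place of code of your own. Each camera call takes 0.05 s, during which the arm holds its last target.

TASK

Take the square-handled operating pin out of the wooden rack and push its rod down through the eye at the end of the drain valve's arm, nearly up to the handle, while the arm is still at rest. Then, with the pin, swing the arm counter-clockwise past the first two clicks to the third (the long mark), and finish while still gripping the pin and holding the arm there against its return spring, the fingers touching only the pin. Leave the other things on the bench where they are.

Things in the scene. Friction and masses are not known exactly. Their poses are not given: they have to be found in the camera images.
- valve: Fixed round valve: drum and scale ring 120 mm wide, ring top at 46 mm; pipe stubs on own -x and +y reach 84 mm out, 38 mm high. Origin: centre of underside, on the arm's vertical pivot axis. The steel arm (top at 62 mm; 20 mm wide pivot nut to 67 mm) points along own -y at rest. Black marks on the ring show the clicks, 0.4, 0.8, 1.2 rad counter-clockwise from rest, towards own +x; the third is longer and wider.
- eye (a point): Centre of the eye: vertical through-hole 14 mm wide in the square 32 x 32 mm, 10 mm thick end of the arm, 74 mm from the pivot axis, 57 mm above the worktop (the arm's top is 5 mm above this point, its underside 5 mm below). Free space below it down to the worktop. It moves with the arm.
- dial (a joint): Arm angle in rad: 0 at rest, growing counter-clockwise from above about the valve's axis; weak clicks at 0.4, 0.8, 1.2, end stop 1.5. A spring always drives it back to 0: at the eye it takes 2 to 3 N near rest, 6 to 8 N at 1.2, the push stepping up 1 to 3 N on passing each click. The clicks do not hold it: let go, it returns to 0.
- pin_grip (a point): Centre of the operating pin's handle: upright wood, square 22 x 22 mm (faces along own x, y), 60 mm tall. Below it (own -z) a steel rod 10 mm thick, 45 mm long, its last 8 mm tapering to a 5 mm tip. About 0.1 kg. Starts upright in an end hole of the rack, handle resting on the rack's top (handle centre 80 mm above the worktop), faces within 0.25 rad of the rack's sides.
- pin_shoulder (a point): Point on the pin's axis where the handle ends and the rod begins, 30 mm below pin_grip.
- pin_tip (a point): Tip of the pin's rod, on its axis, 75 mm below pin_grip.
- pin: The operating pin as a whole; origin at the tip of the rod, own z up along the rod to the handle.
- rack: Fixed wooden block 60 x 140 mm, 50 mm tall, origin at the centre of its underside; three vertical 14 mm holes along its own y at -45, 0 and +45 mm. The pin and the punch stand in the end holes, either way round; the middle one is empty.
- punch: Bystander in the rack's other end hole: the same rod but with a round flange and a ball-shaped wooden handle 34 mm across (not square), top 107 mm above the worktop.
- lamp: Bystander: cordless lamp with a toggle switch on its foot, 110 mm wide foot, 225 mm tall; origin under its centre.
- cup: Bystander: stainless cup 76 mm wide, 85 mm tall; origin under its centre.
- cork: Bystander: cork 24 mm wide, 36 mm tall, standing; origin under its centre.
- brush: Bystander: green nylon brush lying bristles down, 174 mm long, 32 mm tall; origin on the worktop where head and handle meet.
- scraper: Bystander: clear acrylic scraper lying flat, 110 x 75 mm, 11 mm tall; origin under its centre.
- driver: Bystander: screwdriver lying on the worktop.

How it is judged:
On the way, in this order (a step that is already met when the one before it is completed fails the run):
1. the gripped pin's rod is through the eye with the arm still at rest (z of pin_tip in the frame of eye below -0.025 m and horizontal distance between each of pin_tip, pin_shoulder and eye below 0.013 m and contact force between the fingers and pin above 2 N and value of joint dial below 0.2 rad), for 0.1 s.
2. the pin in the eye swings the arm past the second click (z of pin_tip in the frame of eye below -0.025 m and horizontal distance between each of pin_tip, pin_shoulder and eye below 0.013 m and contact force between the fingers and pin above 2 N and value of joint dial above 0.9 rad), for 0.1 s.
At the end, for the whole second after the job is handed in: The arm stands still at its third mark (1.2 rad, within 0.12), pushed with over 1.5 N by the gripped pin, whose rod is through the eye (tip 20 mm or more below the arm's underside; tip and shoulder within 13 mm of the eye's axis); the fingers do not touch the valve (z of pin_tip in the frame of eye below -0.025 m and horizontal distance between each of pin_tip, pin_shoulder and eye below 0.013 m and contact force between the fingers and pin above 2 N and value of joint dial between 1.08 and 1.32 rad and velocity of joint dial between -0.15 and 0.15 rad/s and contact force between pin and valve above 1.5 N and contact force between the fingers and valve below 1 N); the arm keeps its last pose, push and grip.
It fails at once if a bystander is disturbed (moved more than 40 mm) (distance of any of punch, lamp, cup, cork, brush, scraper, driver from where it was at the start of the episode above 0.04 m).
It also fails if it takes over 45 s, if anything falls off the work surface, if the arm or the gripper's body presses on something with over 40 N, if the wrist force passes 120 N, or if a joint passes its speed limit or range.

## Working session

There is one attempt and no reset: what is moved stays moved. The work goes in short steps, Python scripts to look and compute and a tool call to move; the robot and the scene stay as the last step left them, time stands still between calls to the robot, and variables do not carry over. Pictures are saved under pics/ and viewed, and the job is handed in when it is done.

Besides the shell and the picture viewer there is one more tool, called after "Call:" as name([rows], argument=value, ...), one row to a line, values as JSON. drive_tool: Moves the arm, as the interface text tells. Its arguments: {"type":"object","properties":{"targets":{"type":"array","items":{"type":"object","properties":{"travel":{"type":"array","items":{"type":"number"}},"roll":{"type":"number"},"hand":{"type":"number"}}}},"grip_force":{"type":"number"}},"required":["targets"]}

```bash
ls; mkdir -p pics
cat > h.py <<'E'
import numpy as np, cv2
from cell import state, imaging, env
def cam(n,save=None):
    d=imaging.camera(n)
    if save: cv2.imwrite('pics/'+save+'.png',d['image'])
    return d
def ray(d,at):
    R=cv2.Rodrigues(np.array(d['rvec'],float))[0]; t=np.array(d['tvec'],float).ravel()
    uv=np.array([at[0]*640,at[1]*480,1.])
    v=R.T@np.linalg.solve(np.array(d['mtx']),uv); return -R.T@t, v/np.linalg.norm(v)
def atz(d,at,z):
    o,v=ray(d,at); return o+v*(z-o[2])/v[2]
def tri(rs):
    A=np.zeros((3,3));b=np.zeros(3)
    for o,v in rs:
        P=np.eye(3)-np.outer(v,v);A+=P;b+=P@o
    x=np.linalg.solve(A,b); return x,[float(np.linalg.norm((np.eye(3)-np.outer(v,v))@(x-o))) for o,v in rs]
def proj(d,p):
    return cv2.projectPoints(np.array(p,float).reshape(-1,3),np.array(d['rvec'],float),np.array(d['tvec'],float),np.array(d['mtx'],float),None)[0].reshape(-1,2)
E
python3 - <<'E'
from h import *
np.set_printoptions(precision=4,suppress=True)
s=state();print(s['time'],s['tcp_pos'],s['ee_rot'],s['opening'],env.grasp_offset)
Z=dict(pin_grip=.08,pin_shoulder=.05,eye=.057,valve=0,rack=0,punch=0,lamp=0,cup=0,cork=0,brush=0,scraper=0,driver=0)
for c in ['top','side','wrist']:
    d=cam(c,c+'0')
    print(c, ray(d,[.5,.5]))
    for n,z in Z.items():
        r=imaging.place_of(c,n)[:2]
        print(n,[(round(q['conf'],2),np.round(np.array(q['at'])*[640,480]),atz(d,q['at'],z)) for q in r])
print(state()['time'])
E
```

```text
pics
0.0 [0.1255 0.4837 0.2308] [-0.0001  0.1266  0.992  -0.0005] 0.9989022871553561 0.0187
top (array([0.5049, 0.065 , 1.0873]), array([ 0.1025, -0.0084, -0.9947]))
pin_grip [(0.67, array([412., 265.]), array([ 0.5493, -0.1427,  0.08  ]))]
pin_shoulder [(0.62, array([406., 265.]), array([ 0.5504, -0.1343,  0.05  ]))]
eye [(0.88, array([318., 252.]), array([0.5843, 0.0613, 0.057 ]))]
valve []
rack [(0.73, array([480., 209.]), array([ 0.6822, -0.3264,  0.    ])), (0.72, array([422., 262.]), array([ 0.5594, -0.1817,  0.    ]))]
punch [(0.77, array([442., 254.]), array([ 0.5759, -0.2313,  0.    ]))]
lamp [(0.56, array([161., 231.]), array([0.6473, 0.4279, 0.    ]))]
cup []
cork [(0.58, array([374., 313.]), array([ 0.4443, -0.0651,  0.    ]))]
brush [(0.91, array([298., 180.]), array([ 0.761 ,  0.1054, -0.    ]))]
scraper [(0.9, array([385., 204.]), array([ 0.6995, -0.0999,  0.    ]))]
driver [(0.87, array([477., 209.]), array([ 0.6828, -0.3203,  0.    ])), (0.63, array([386., 201.]), array([ 0.7054, -0.1032,  0.    ]))]
side (array([ 0.2146, -0.4055,  0.7265]), array([ 0.4556,  0.5091, 
[... 674 characters left out ...]
([0.4548, 0.3694, 0.    ])), (0.35, array([363., 329.]), array([ 0.5799, -0.1212,  0.    ]))]
cork [(0.76, array([284., 348.]), array([ 0.4436, -0.0568,  0.    ]))]
brush [(0.8, array([348., 221.]), array([0.7559, 0.1048, 0.    ])), (0.7, array([272., 260.]), array([0.5542, 0.124 , 0.    ]))]
scraper [(0.73, array([398., 291.]), array([ 0.6941, -0.1055,  0.    ])), (0.71, array([362., 331.]), array([ 0.5751, -0.1242,  0.    ]))]
driver [(0.68, array([484., 373.]), array([ 0.6762, -0.3217,  0.    ]))]
wrist (array([0.0481, 0.5044, 0.3741]), array([ 0.3029, -0.0695, -0.9505]))
pin_grip []
pin_shoulder []
eye []
valve []
rack []
punch []
lamp []
cup []
cork []
brush []
scraper []
driver []
1.95
```

View pictures.

View pics/top0.png

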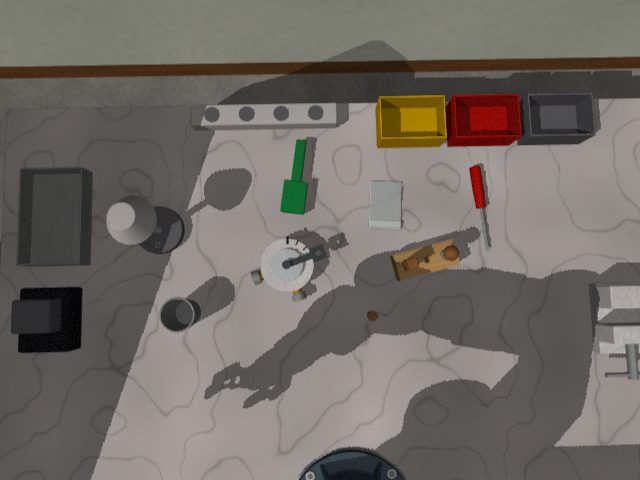

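View pics/side0.png

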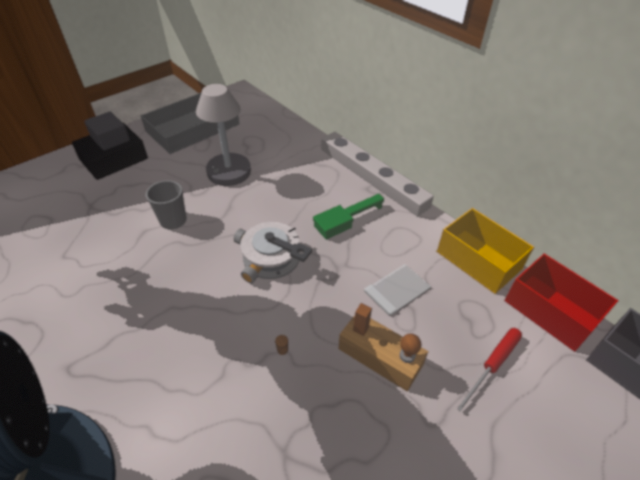

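Run:
```python
import cv2
a=cv2.imread('pics/top0.png')[180:330,220:470]
b=cv2.imread('pics/side0.png')[180:420,200:460]
cv2.imwrite('pics/ta.png',cv2.resize(a,None,fx=3.2,fy=3.2,interpolation=cv2.INTER_CUBIC))
cv2.imwrite('pics/sa.png',cv2.resize(b,None,fx=2.5,fy=2.5,interpolation=cv2.INTER_CUBIC))
```

```text
(no output)
```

View pics/ta.png

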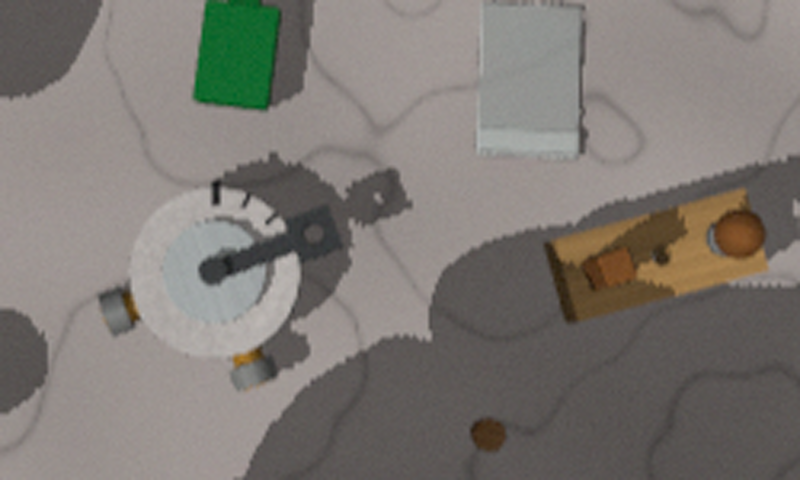

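View pics/sa.png

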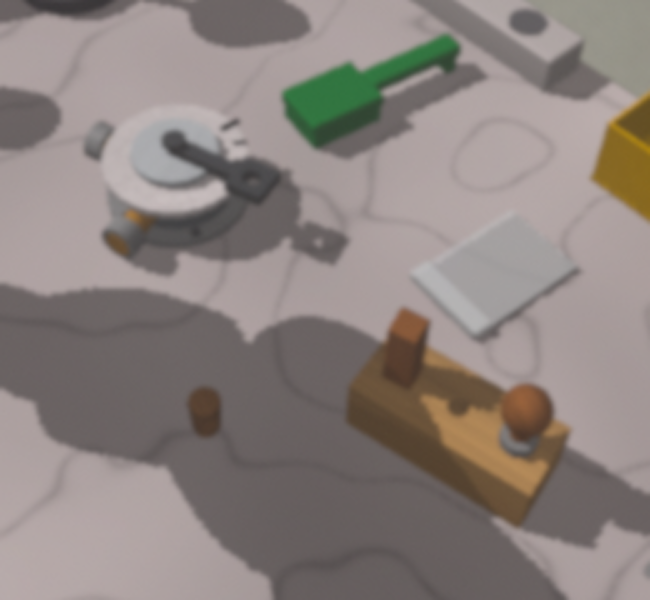

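Top view: pin (square handle) at about (412,265), punch at (452,253), valve at (288,264), eye at (318,252), clicks towards +x. The side view agrees. I'm moving above the rack.

Call:
drive_tool([
  {"travel":[-37,-32,0],"roll":0,"hand":0},
  {"travel":[-37,-32,0],"roll":0,"hand":0},
  {"travel":[-37,-32,0],"roll":0,"hand":0},
  {"travel":[-37,-32,0],"roll":0,"hand":0},
  {"travel":[-37,-32,0],"roll":0,"hand":0},
  {"travel":[-37,-32,0],"roll":0,"hand":0},
  {"travel":[-37,-32,0],"roll":0,"hand":0},
  {"travel":[-37,-32,0],"roll":0,"hand":0},
  {"travel":[-37,-32,0],"roll":0,"hand":0},
  {"travel":[-37,-32,0],"roll":0,"hand":0},
  {"travel":[-37,-32,0],"roll":0,"hand":0},
  {"travel":[-37,-32,0],"roll":0,"hand":0},
  {"travel":[-37,-32,0],"roll":0,"hand":0},
  {"travel":[-37,-32,0],"roll":0,"hand":0},
])

```text
time: 3.35
tcp_pos: [0.5212, -0.0901, 0.2322]
ee_rot: [0.003, 0.122, 0.992, 0.002]
ft_force: [1.5, 1.4, 0.7]
opening: 1.0
```

Call:
drive_tool([
  {"travel":[-28,-25,0],"roll":0,"hand":0},
  {"travel":[-12,-12,0],"roll":-0.1,"hand":0.3},
  {"travel":[0,0,0],"roll":-0.15,"hand":0.3},
  {"travel":[0,0,0],"roll":-0.15,"hand":0.3},
  {"travel":[0,0,0],"roll":-0.14,"hand":0.3},
  {"travel":[0,0,0],"roll":0,"hand":0.3},
])

```text
time: 3.95
tcp_pos: [0.5543, -0.1449, 0.2296]
ee_rot: [0.002, -0.152, 0.988, 0.001]
ft_force: [0.5, 0.4, -0.2]
opening: 0.7
```

Run:
```python
from h import *
np.set_printoptions(precision=4,suppress=True)
s=state();print(s['time'],s['tcp_pos'],s['ee_rot'],s['opening'])
d=cam('wrist','w1')
import pickle; pickle.dump(d,open('w1.pkl','wb'))
for n,z in dict(pin_grip=.08,pin_shoulder=.05,eye=.057).items():
    print(n,[(round(q['conf'],2),np.round(np.array(q['at'])*[640,480]),atz(d,q['at'],z)) for q in imaging.place_of('wrist',n)[:2]])
```

```text
3.95 [ 0.5543 -0.1449  0.2296] [ 0.0024 -0.1519  0.9884  0.0009] 0.6995803728708487
pin_grip [(0.79, array([330., 219.]), array([ 0.5515, -0.1352,  0.08  ])), (0.33, array([325., 205.]), array([ 0.543 , -0.1423,  0.08  ]))]
pin_shoulder [(0.8, array([324., 208.]), array([ 0.5522, -0.1396,  0.05  ])), (0.64, array([316., 344.]), array([ 0.671 , -0.1088,  0.05  ]))]
eye [(0.71, array([543., 312.]), array([0.5806, 0.0618, 0.057 ]))]
```

View pics/w1.png

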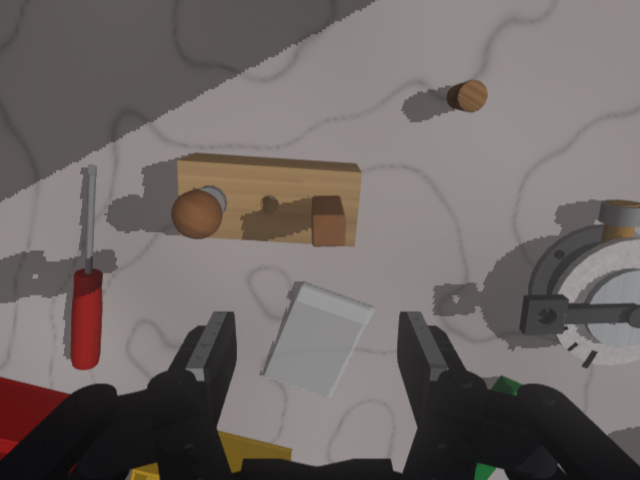

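Run:
```python
import cv2
a=cv2.imread('pics/w1.png')
cv2.imwrite('pics/w1a.png',cv2.resize(a[140:260,160:370],None,fx=3.8,fy=3.8,interpolation=cv2.INTER_CUBIC))
cv2.imwrite('pics/w1b.png',cv2.resize(a[250:400,510:640],None,fx=4,fy=4,interpolation=cv2.INTER_CUBIC))
```

```text
(no output)
```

View pics/w1a.png

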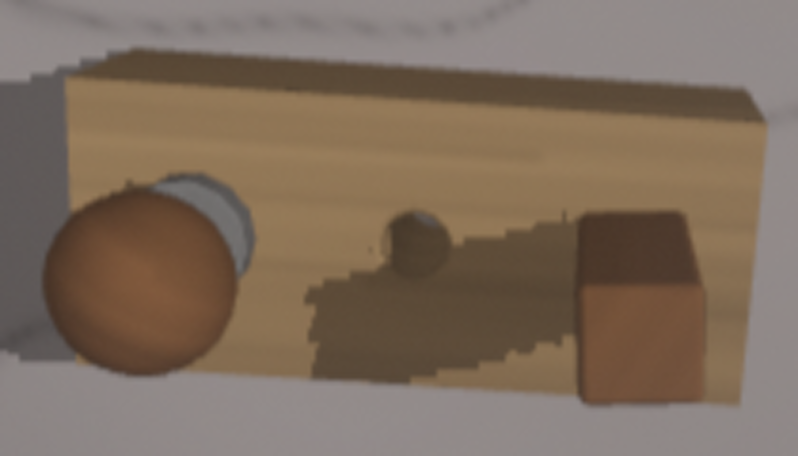

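View pics/w1b.png

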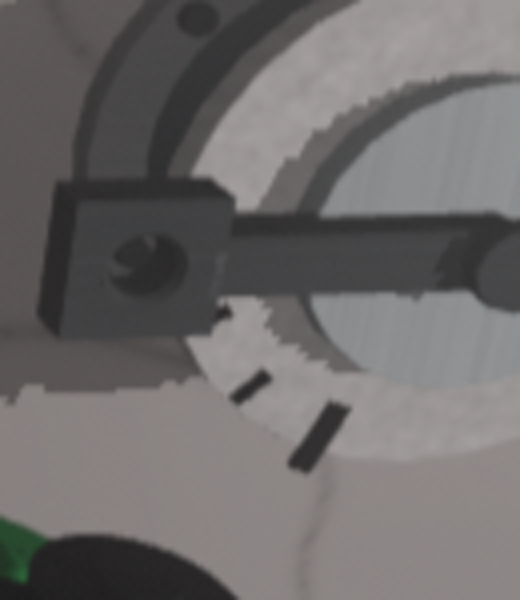

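Run:
```python
from h import *
import pickle
np.set_printoptions(precision=4,suppress=True)
d=pickle.load(open('w1.pkl','rb'))
def P(pts,f,off,z): return np.array([atz(d,(np.array(p)/f+off)/[640,480],z) for p in pts])
o=np.array([160,140])
h=P([(580,285),(704,283),(704,403),(582,403)],3.8,o,.11); print(h[:,:2],h.mean(0))
e=np.roll(h,-1,0)-h; print(np.linalg.norm(e,axis=1),np.degrees(np.arctan2(e[:,1],e[:,0])))
r=P([(67,77),(765,122),(740,403)],3.8,o,.05); print('rack',r[:,:2],np.linalg.norm(np.diff(r,axis=0),axis=1),np.degrees(np.arctan2(*(np.diff(r,axis=0)[:,[1,0]].T))))
h2=P([(418,244)],3.8,o,.05);print('midhole',h2)
b=np.array([510,250])
ee=P([(147,265),(77,195),(233,200),(215,332),(62,335),(515,272)],4,b,.062);print('eye',ee)
q=state()['ee_rot']; w,x,y,z=q
from scipy.spatial.transform import Rotation as R
M=R.from_quat([x,y,z,w]).as_matrix();print(M)
```

```text
[[ 0.545  -0.1503]
 [ 0.5384 -0.1305]
 [ 0.5587 -0.1237]
 [ 0.565  -0.1437]] [ 0.5518 -0.1371  0.11  ]
[0.0209 0.0214 0.0211 0.021 ] [ 108.4242   18.743   -72.5389 -161.7316]
rack [[ 0.5504 -0.2557]
 [ 0.5172 -0.1206]
 [ 0.575  -0.1059]] [0.139  0.0597] [103.8009  14.3429]
midhole [[ 0.5622 -0.1802  0.05  ]]
eye [[0.5818 0.0626 0.062 ]
 [0.5717 0.0416 0.062 ]
 [0.5632 0.0724 0.062 ]
 [0.5916 0.0835 0.062 ]
 [0.6019 0.0533 0.062 ]
 [0.5605 0.1358 0.062 ]]
[[-0.9556 -0.2946  0.0048]
 [-0.2946  0.9556  0.0025]
 [-0.0053  0.001  -1.    ]]
```

Wrist view: handle top face centre at about (329,231), giving a pin at (0.552,-0.137) with yaw 18.5°. The sides measure 21 mm, and the middle hole confirms the position. The eye is at (0.582,0.063). Descending.

Call:
drive_tool([
  {"travel":[0,8.2,20],"roll":-0.02,"hand":0.3},
  {"travel":[0,0,40],"roll":0,"hand":0.3},
  {"travel":[0,0,40],"roll":0,"hand":0.3},
  {"travel":[0,0,35],"roll":0,"hand":0.3},
  {"travel":[0,0,20],"roll":0,"hand":0.3},
  {"travel":[0,0,0],"roll":0,"hand":0.3},
])

```text
time: 4.75
tcp_pos: [0.5537, -0.1356, 0.0714]
ee_rot: [0.005, -0.152, 0.988, -0.0]
ft_force: [-0.1, 0.1, -0.1]
opening: 0.701
```

Run:
```python
from h import *
np.set_printoptions(precision=4,suppress=True)
s=state();print(s['time'],s['tcp_pos'],s['ee_rot'],s['opening'],s['ft_force'])
from scipy.spatial.transform import Rotation as R
w,x,y,z=s['ee_rot'];print(R.from_quat([x,y,z,w]).as_matrix())
d=cam('wrist','w2')
```

```text
4.75 [ 0.5537 -0.1356  0.0714] [ 0.0048 -0.1516  0.9884 -0.    ] 0.701213816884616 [-0.1161  0.103  -0.1334]
[[-0.954  -0.2996  0.0095]
 [-0.2996  0.9541  0.0014]
 [-0.0095 -0.0015 -1.    ]]
```

View pics/w2.png

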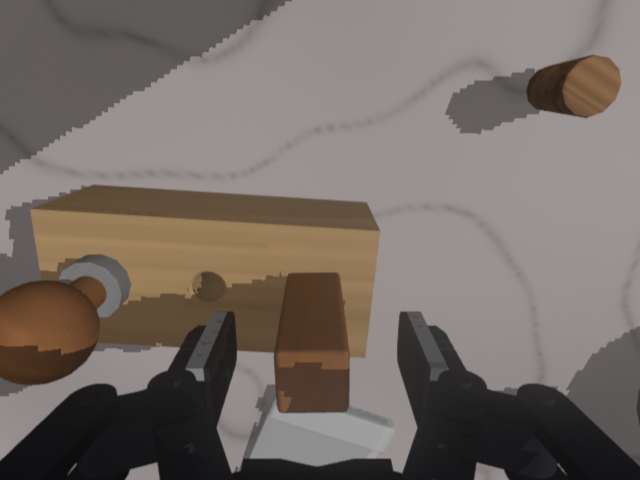

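Call:
drive_tool([
  {"travel":[2.3,-0.5,6],"roll":-0.015,"hand":0.3},
  {"travel":[0,0,0],"roll":0,"hand":0.5},
  {"travel":[0,0,0],"roll":0,"hand":1},
  {"travel":[0,0,0],"roll":0,"hand":1},
  {"travel":[0,0,0],"roll":0,"hand":1},
  {"travel":[0,0,0],"roll":0,"hand":1},
  {"travel":[0,0,0],"roll":0,"hand":1},
], grip_force=90)

```text
time: 5.5
tcp_pos: [0.5554, -0.1379, 0.0719]
ee_rot: [0.009, -0.159, 0.987, -0.002]
ft_force: [-0.3, 0.9, -1.4]
opening: 0.246
```

Call:
drive_tool([
  {"travel":[0,0,-15],"roll":0,"hand":1},
  {"travel":[0,0,-25],"roll":0,"hand":1},
  {"travel":[0,0,-25],"roll":0,"hand":1},
  {"travel":[0,0,-20],"roll":0,"hand":1},
])

```text
time: 5.9
tcp_pos: [0.5515, -0.1372, 0.1563]
ee_rot: [0.006, -0.159, 0.987, -0.001]
ft_force: [-0.9, 0.5, -1.9]
opening: 0.25
```

```bash
cat >> h.py <<'E'
from scipy.spatial.transform import Rotation as Ro
np.set_printoptions(precision=4,suppress=True)
def st():
    s=state(); w,x,y,z=s['ee_rot']; M=Ro.from_quat([x,y,z,w]).as_matrix()
    print('t',round(s['time'],2),'tcp',s['tcp_pos'],'op',round(s['opening'],3),'F',s['ft_force']); print(M); return s,M
E
python3 - <<'E'
from h import *
st()
d=cam('wrist','w3');cam('side','s3')
E
```

```text
t 5.9 tcp [ 0.5515 -0.1372  0.1563] op 0.25 F [-0.866   0.5008 -1.8926]
[[-0.9497 -0.313   0.0119]
 [-0.313   0.9497  0.0008]
 [-0.0115 -0.003  -0.9999]]
```

View pics/w3.png

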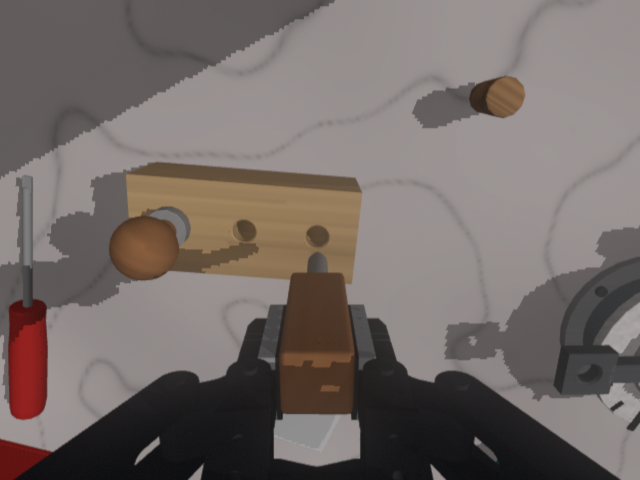

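View pics/s3.png

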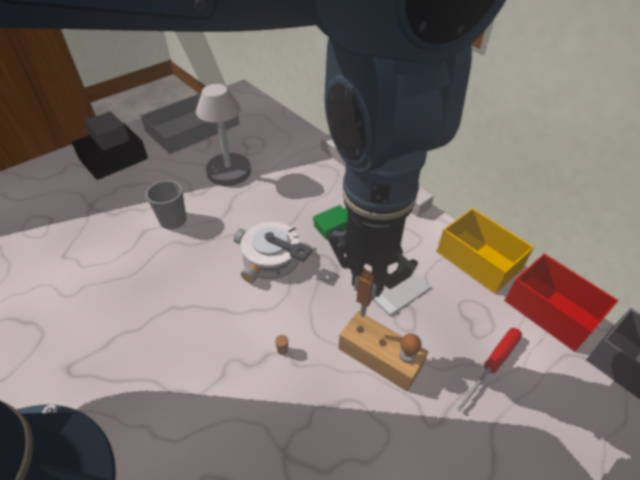

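Run:
```python
from h import *
s,M=st()
d=imaging.camera('wrist')
for n,z in dict(pin_tip=.089,pin_grip=.164,pin_shoulder=.134,eye=.057).items():
    print(n,[(round(q['conf'],2),np.round(np.array(q['at'])*[640,480]),atz(d,q['at'],z)) for q in imaging.place_of('wrist',n)[:2]])
print('tip',atz(d,[318/640,255/480],.089),'eye',atz(d,[591.5/640,371.5/480],.062))
t=atz(d,[318/640,255/480],.089); dl=np.array([.582,.0627,t[2]])-t
print(M.T@dl)
```

```text
t 6.0 tcp [ 0.5529 -0.1375  0.1578] op 0.248 F [ 0.9492 -0.0374 -1.4576]
[[-0.9496 -0.313   0.0156]
 [-0.313   0.9498 -0.0002]
 [-0.0147 -0.005  -0.9999]]
pin_tip [(0.89, array([317., 255.]), array([ 0.5514, -0.138 ,  0.089 ]))]
pin_grip [(0.63, array([318., 332.]), array([ 0.5527, -0.137 ,  0.164 ]))]
pin_shoulder [(0.7, array([318., 294.]), array([ 0.5521, -0.1375,  0.134 ]))]
eye [(0.61, array([586., 367.]), array([0.5831, 0.0636, 0.057 ]))]
tip [ 0.5514 -0.1376  0.089 ] eye [0.5826 0.0637 0.062 ]
[-0.0918  0.1807  0.0004]
```

Call:
drive_tool([
  {"travel":[-15,30,0],"roll":0,"hand":1},
  {"travel":[-20,40,0],"roll":0,"hand":1},
  {"travel":[-20,40,0],"roll":0,"hand":1},
  {"travel":[-20,40,0],"roll":0,"hand":1},
  {"travel":[-14,26,0],"roll":0,"hand":1},
  {"travel":[0,0,0],"roll":0,"hand":1},
])

```text
time: 6.85
tcp_pos: [0.5789, 0.064, 0.1484]
ee_rot: [0.001, -0.157, 0.988, 0.0]
ft_force: [-0.5, -0.1, -2.3]
opening: 0.248
```

Run:
```python
from h import *
s,M=st()
d=cam('wrist','w4')
z=s['tcp_pos'][2]-.0668
for n,zz in dict(pin_tip=z,eye=.057,pin_shoulder=z+.045).items():
    print(n,[(round(q['conf'],2),np.round(np.array(q['at'])*[640,480]),atz(d,q['at'],zz)) for q in imaging.place_of('wrist',n)[:2]])
d=cam('side','s4')
for n,zz in dict(pin_tip=z,eye=.057).items():
    print(n,[(round(q['conf'],2),np.round(np.array(q['at'])*[640,480]),atz(d,q['at'],zz)) for q in imaging.place_of('side',n)[:2]])
a=cv2.imread('pics/s4.png')[180:330,220:380]; cv2.imwrite('pics/s4a.png',cv2.resize(a,None,fx=4,fy=4,interpolation=cv2.INTER_CUBIC))
```

```text
t 6.85 tcp [0.5789 0.064  0.1484] op 0.248 F [-0.4511 -0.0705 -2.2869]
[[-0.9509 -0.3095  0.0022]
 [-0.3095  0.9509  0.0012]
 [-0.0024  0.0004 -1.    ]]
pin_tip [(0.56, array([316., 256.]), array([0.5764, 0.0628, 0.0816]))]
eye [(0.6, array([415., 220.]), array([0.5472, 0.1127, 0.057 ])), (0.59, array([314., 250.]), array([0.5819, 0.0631, 0.057 ]))]
pin_shoulder [(0.72, array([316., 295.]), array([0.5776, 0.0633, 0.1266]))]
pin_tip [(0.82, array([298., 246.]), array([0.5754, 0.0591, 0.0816])), (0.75, array([382., 359.]), array([ 0.5226, -0.2117,  0.0816]))]
eye [(0.7, array([300., 253.]), array([0.5794, 0.0591, 0.057 ]))]
```

View pics/w4.png

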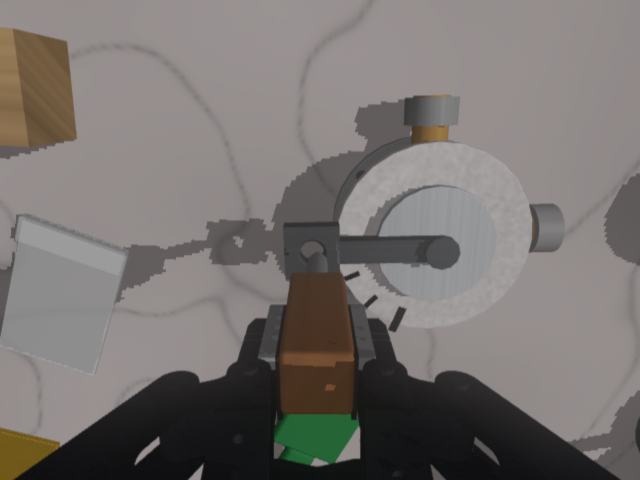

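View pics/s4a.png

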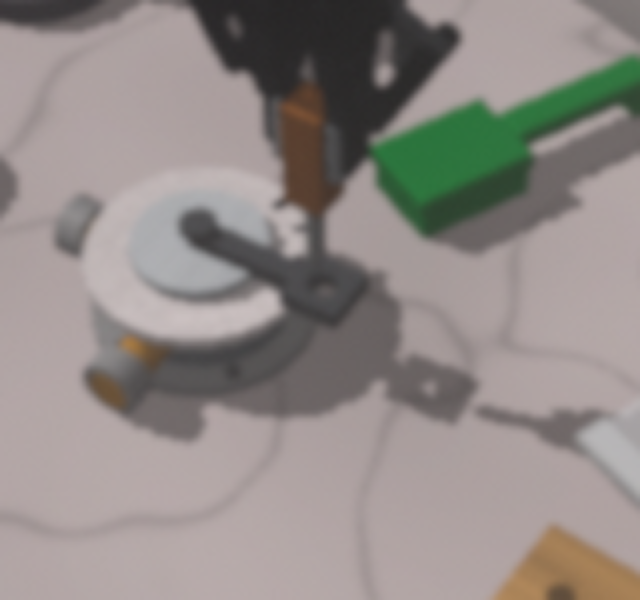

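Run:
```python
import cv2
a=cv2.imread('pics/w4.png')[205:285,270:350]; cv2.imwrite('pics/w4a.png',cv2.resize(a,None,fx=7,fy=7,interpolation=cv2.INTER_CUBIC))
from h import *
s,M=st()
d=imaging.camera('wrist')
print('eye',atz(d,[313/640,250/480],.062),'piv',atz(d,[441/640,251/480],.067),'tip',atz(d,[316/640,256.5/480],s['tcp_pos'][2]-.0668))
```

```text
t 7.2 tcp [0.579  0.0595 0.1495] op 0.243 F [-0.2695  0.7908 -1.2274]
[[-0.9525 -0.3046  0.0034]
 [-0.3046  0.9525  0.0005]
 [-0.0033 -0.0006 -1.    ]]
eye [0.5812 0.0579 0.062 ] piv [0.558  0.1265 0.067 ] tip [0.5771 0.0584 0.0827]
```

View pics/w4a.png

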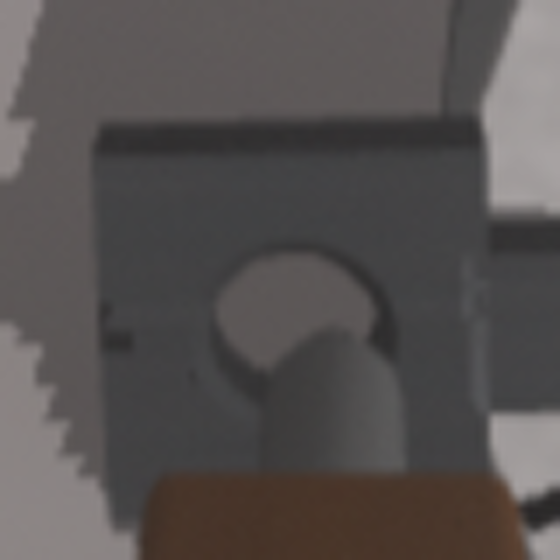

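Call:
drive_tool([
  {"travel":[-6,3,8],"roll":0,"hand":1},
])

```text
time: 7.35
tcp_pos: [0.5843, 0.0635, 0.1424]
ee_rot: [0.003, -0.153, 0.988, -0.0]
ft_force: [0.8, 0.4, -1.1]
opening: 0.247
```

Run:
```python
from h import *
imaging.camera('top')
s,M=st()
d=cam('wrist','w5')
a=d['image'][205:285,270:350]; cv2.imwrite('pics/w5a.png',cv2.resize(a,None,fx=7,fy=7,interpolation=cv2.INTER_CUBIC))
z=s['tcp_pos'][2]-.0668
for n,zz in dict(pin_tip=z,eye=.057,pin_shoulder=z+.045).items():
    print(n,[(round(q['conf'],2),np.array(q['at'])*[640,480],atz(d,q['at'],zz)) for q in imaging.place_of('wrist',n)[:2]])
d=cam('side','s5')
for n,zz in dict(pin_tip=z,eye=.057).items():
    print(n,[(round(q['conf'],2),np.array(q['at'])*[640,480],atz(d,q['at'],zz)) for q in imaging.place_of('side',n)[:2]])
a=cv2.imread('pics/s5.png')[215:275,260:340]; cv2.imwrite('pics/s5a.png',cv2.resize(a,None,fx=8,fy=8,interpolation=cv2.INTER_CUBIC))
st()
```

```text
t 7.4 tcp [0.5844 0.0643 0.1403] op 0.246 F [-2.2674  0.2071 -3.1138]
[[-0.9527 -0.3038  0.0034]
 [-0.3038  0.9527  0.0006]
 [-0.0034 -0.0004 -1.    ]]
pin_tip []
eye [(0.81, array([315.328, 247.392]), array([0.5833, 0.0631, 0.057 ]))]
pin_shoulder [(0.83, array([316.992, 293.712]), array([0.5824, 0.0638, 0.1185])), (0.65, array([318.592, 330.192]), array([0.5991, 0.0698, 0.1185]))]
pin_tip [(0.93, array([299.328, 246.624]), array([0.58  , 0.0625, 0.0735])), (0.52, array([231.168, 170.688]), array([0.6104, 0.3434, 0.0735]))]
eye [(0.83, array([298.176, 252.   ]), array([0.5784, 0.0647, 0.057 ]))]
t 7.75 tcp [0.5839 0.0643 0.1417] op 0.245 F [-0.9829  0.1869 -0.8987]
[[-0.9524 -0.3047  0.0036]
 [-0.3047  0.9524  0.0005]
 [-0.0036 -0.0006 -1.    ]]
```

View pics/w5a.png

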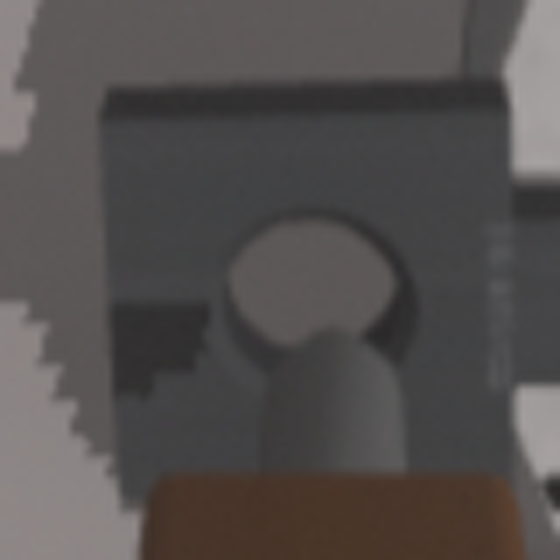

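View pics/s5a.png

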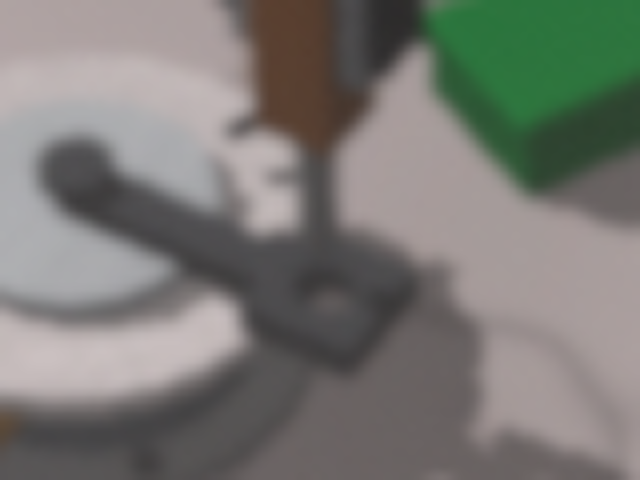

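Run:
```python
from h import *
s,M=st()
d=imaging.camera('wrist'); z=s['tcp_pos'][2]-.0668
N=[640,480]
for zz in (z,z-.0015):
  print('tip',zz,atz(d,np.array([317.7,255.9])/N,zz))
print('eye',atz(d,np.array([315.3,246.4])/N,.062))
c=imaging.camera('side')
for zz in (z,z-.0015): print('side tip',atz(c,np.array([299.6,245.8])/N,zz))
print('eye',atz(c,np.array([301.5,252])/N,.062))
```

```text
t 7.75 tcp [0.5839 0.0643 0.1417] op 0.245 F [-0.9829  0.1869 -0.8987]
[[-0.9524 -0.3047  0.0036]
 [-0.3047  0.9524  0.0005]
 [-0.0036 -0.0006 -1.    ]]
tip 0.07492501027548112 [0.5814 0.064  0.0749]
tip 0.07342501027548112 [0.5819 0.0642 0.0734]
eye [0.581  0.0625 0.062 ]
side tip [0.5809 0.0628 0.0749]
side tip [0.5818 0.0639 0.0734]
eye [0.5806 0.057  0.062 ]
```

Call:
drive_tool([
  {"travel":[0.8,-1.3,5],"roll":0,"hand":1},
  {"travel":[0,0,5],"roll":0,"hand":1},
  {"travel":[0,0,5],"roll":0,"hand":1},
])

```text
time: 8.15
tcp_pos: [0.5839, 0.0627, 0.1263]
ee_rot: [0.003, -0.154, 0.988, -0.0]
ft_force: [-0.7, 0.6, -2.1]
opening: 0.242
```

Run:
```python
from h import *
st()
d=cam('wrist','w6')
a=d['image'][205:285,270:350]; a=cv2.resize(a,None,fx=5,fy=5,interpolation=cv2.INTER_CUBIC)
d=cam('side','s6')
b=d['image'][215:275,260:340]; b=cv2.resize(b,(400,400),interpolation=cv2.INTER_CUBIC)
cv2.imwrite('pics/c6.png',np.hstack([a,b]))
st()
```

```text
t 8.15 tcp [0.5839 0.0627 0.1263] op 0.242 F [-0.6821  0.5903 -2.082 ]
[[-0.9524 -0.3047  0.005 ]
 [-0.3047  0.9524  0.0006]
 [-0.0049 -0.0009 -1.    ]]
t 8.25 tcp [0.5834 0.0627 0.1258] op 0.248 F [-0.2638  0.524  -1.2127]
[[-0.9524 -0.3047  0.0036]
 [-0.3047  0.9524  0.0004]
 [-0.0035 -0.0007 -1.    ]]
```

View pics/c6.png

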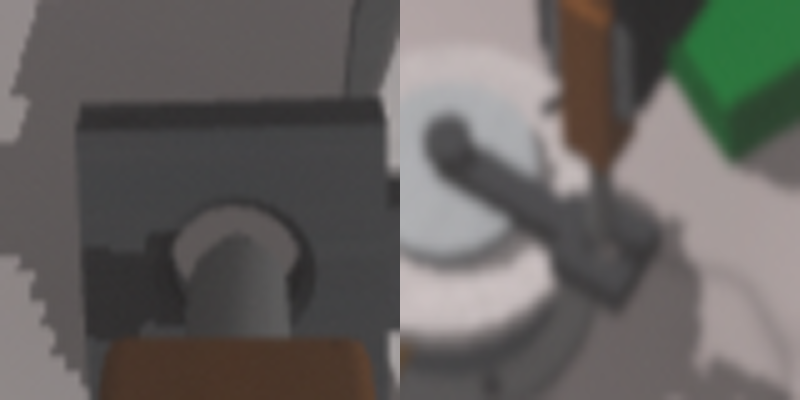

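The wrist view shows the rod centred in the hole horizontally, entering freely with no force. Continuing down.

Call:
drive_tool([
  {"travel":[0,0,6],"roll":0,"hand":1},
  {"travel":[0,0,6],"roll":0,"hand":1},
  {"travel":[0,0,6],"roll":0,"hand":1},
])

```text
time: 8.55
tcp_pos: [0.5838, 0.0627, 0.107]
ee_rot: [0.002, -0.154, 0.988, -0.0]
ft_force: [-0.8, -0.3, -2.4]
opening: 0.249
```

Run:
```python
from h import *
st()
d=cam('wrist','w7')
a=d['image'][205:285,270:350]; a=cv2.resize(a,None,fx=5,fy=5,interpolation=cv2.INTER_CUBIC)
d=cam('side','s7')
b=d['image'][215:275,260:340]; b=cv2.resize(b,(400,400),interpolation=cv2.INTER_CUBIC)
cv2.imwrite('pics/c7.png',np.hstack([a,b]))
st()
```

```text
t 8.55 tcp [0.5838 0.0627 0.107 ] op 0.249 F [-0.7761 -0.2651 -2.4079]
[[-0.9524 -0.3048  0.0046]
 [-0.3048  0.9524  0.0006]
 [-0.0045 -0.0008 -1.    ]]
t 8.65 tcp [0.5833 0.0627 0.1064] op 0.247 F [ 0.7811 -0.1022 -1.0477]
[[-0.9524 -0.3047  0.0031]
 [-0.3047  0.9524  0.0004]
 [-0.003  -0.0005 -1.    ]]
```

View pics/c7.png

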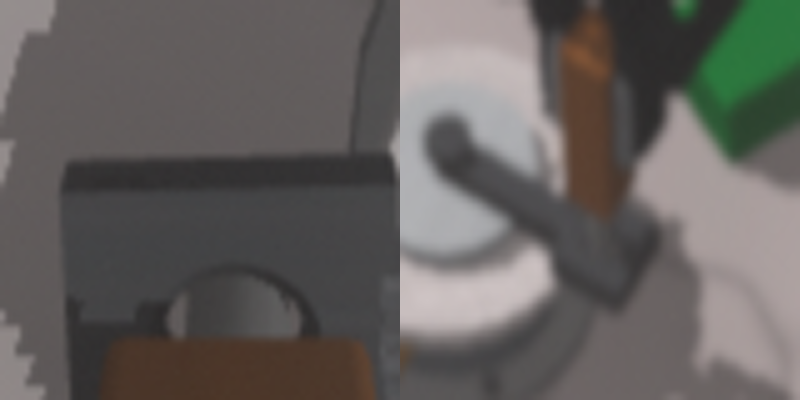

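Call:
drive_tool([
  {"travel":[0,0,6],"roll":0,"hand":1},
  {"travel":[0,0,6],"roll":0,"hand":1},
  {"travel":[0,0,4],"roll":0,"hand":1},
])

```text
time: 8.95
tcp_pos: [0.5837, 0.0627, 0.0897]
ee_rot: [0.002, -0.154, 0.988, -0.0]
ft_force: [-0.1, -0.1, -0.4]
opening: 0.252
```

Run:
```python
from h import *
d=cam('wrist','w8')
b=cam('side','s8')['image'][215:275,260:340]; b=cv2.resize(b,None,fx=8,fy=8,interpolation=cv2.INTER_CUBIC)
cv2.imwrite('pics/c8.png',b)
st();print(state()['q'])
for n,zz in dict(pin_grip=.096,eye=.062).items():
    print(n,[(round(q['conf'],2),np.array(q['at'])*[640,480],atz(d,q['at'],zz)) for q in imaging.place_of('wrist',n)[:2]])
```

```text
t 9.05 tcp [0.5834 0.0627 0.0896] op 0.246 F [ 0.2008 -0.0717 -1.6964]
[[-0.9524 -0.3048  0.0032]
 [-0.3048  0.9524  0.0004]
 [-0.0032 -0.0006 -1.    ]]
[ 0.107   0.4486 -0.0681  1.0508  0.0001 -0.2027]
pin_grip []
eye [(0.89, array([314.624, 287.616]), array([0.582 , 0.0612, 0.062 ])), (0.21, array([442.624, 240.912]), array([0.5448, 0.1063, 0.062 ]))]
```

View pics/w8.png

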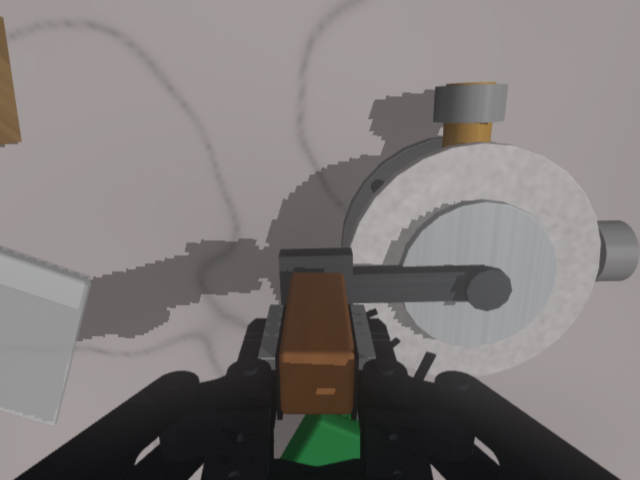

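View pics/c8.png

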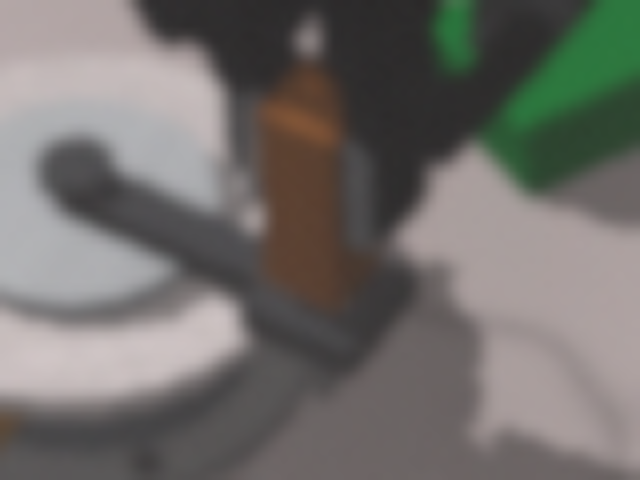

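Run:
```python
from h import *
s,M=st()
d=imaging.camera('wrist');N=[640,480]
pv=atz(d,np.array([490,289])/N,.067);print('piv',pv)
t=imaging.camera('top')
tp=atz(t,np.array([287.2,263.75])/N,.067);print('topcam piv',tp,'eye',atz(t,np.array([220+314/3.2,180+233/3.2])/N,.062))
tcp=np.array(s['tcp_pos']); pin=tcp[:2]+[-.002,-.001]
v=pin-pv[:2];print('pin',pin,np.linalg.norm(v),np.degrees(np.arctan2(v[1],v[0])))
v=np.array([.5815,.0622])-pv[:2];print(np.linalg.norm(v),np.degrees(np.arctan2(v[1],v[0])))
a0=np.radians(-73.5); p0=.074*np.array([np.cos(a0),np.sin(a0)])
for th in np.arange(0,1.41,.1):
    x=.074*np.array([np.cos(a0+th),np.sin(a0+th)])-p0
    print(round(th,2),np.round(1000*x,1),np.round(1000*(M.T@[*x,0]),1))
```

```text
t 9.15 tcp [0.5838 0.0627 0.0903] op 0.247 F [ 0.2198 -0.2739 -1.2162]
[[-0.9524 -0.3048  0.0041]
 [-0.3048  0.9524  0.0005]
 [-0.0041 -0.0008 -1.    ]]
piv [0.5578 0.1325 0.067 ]
topcam piv [0.5593 0.1296 0.067 ] eye [0.5822 0.0612 0.062 ]
pin [0.5818 0.0617] 0.07474865391751288 -71.26322429183139
0.07420410131743015 -71.3547010743442
0.0 [0. 0.] [0. 0. 0.]
0.1 [7.  2.5] [-7.4  0.2  0. ]
0.2 [13.7  5.6] [-14.7   1.2   0.1]
0.3 [20.   9.4] [-21.9   2.8   0.1]
0.4 [26.  13.8] [-28.9   5.2   0.1]
0.5 [31.4 18.8] [-35.7   8.3   0.1]
0.6 [36.4 24.3] [-42.1  12.    0.2]
0.7 [40.8 30.2] [-48.   16.4   0.2]
0.8 [44.5 36.6] [-53.6  21.3   0.2]
0.9 [47.6 43.3] [-58.6  26.7   0.2]
1.0 [50.  50.3] [-63.   32.7   0.2]
1.1 [51.7 57.5] [-66.8  39.    0.2]
1.2 [52.7 64.8] [-70.   45.7   0.3]
1.3 [53.  72.2] [-72.5  52.6   0.3]
1.4 [52.5 79.6] [-74.2  59.8   0.3]
```

```bash
cat >> h.py <<'E'
PV=np.array([.5585,.1325]); OF=np.array([.0022,.0006]); A0=np.radians(-72)
def where(s):
    v=np.array(s['tcp_pos'])[:2]-OF-PV; return np.linalg.norm(v), np.arctan2(v[1],v[0])-A0
def plan(ths):
    s,M=st(); print('r,th',where(s)); c=np.array(s['tcp_pos'])[:2]
    for th in ths:
        n=PV+OF+.074*np.array([np.cos(A0+th),np.sin(A0+th)])
        print(round(th,2),np.round(1000*(M.T@[*(n-c),0]),1)); c=n
E
python3 - <<'E'
from h import *
plan([.08,.16,.24,.32,.4,.5])
E
```

```text
t 9.25 tcp [0.584  0.0628 0.0906] op 0.246 F [ 0.2048 -0.3445 -1.426 ]
[[-0.9524 -0.3048  0.0046]
 [-0.3048  0.9524  0.0006]
 [-0.0046 -0.0008 -1.    ]]
r,th (np.float64(0.07409216723732756), np.float64(0.005465896839788709))
0.08 [-5.5  0.4  0. ]
0.16 [-5.9  0.7  0. ]
0.24 [-5.8  1.2  0. ]
0.32 [-5.7  1.7  0. ]
0.4 [-5.5  2.1  0. ]
0.5 [-6.6  3.2  0. ]
```

Call:
drive_tool([
  {"travel":[-5.5,0.4,0.3],"roll":0,"hand":1},
  {"travel":[-5.9,0.7,0.3],"roll":0,"hand":1},
  {"travel":[-5.8,1.2,0],"roll":0,"hand":1},
  {"travel":[-5.7,1.7,0],"roll":0,"hand":1},
])

```text
time: 9.65
tcp_pos: [0.6048, 0.0738, 0.0902]
ee_rot: [0.001, -0.154, 0.988, -0.0]
ft_force: [-4.1, -1.2, -1.4]
opening: 0.246
```

Run:
```python
from h import *
cam('wrist','w9')
b=cam('side','s9')['image'][190:290,240:350]; b=cv2.resize(b,None,fx=6,fy=6,interpolation=cv2.INTER_CUBIC)
cv2.imwrite('pics/c9.png',b)
s=state();th=where(s)[1]
plan(th+np.arange(.08,.6,.08))
```

```text
t 9.75 tcp [0.6053 0.0741 0.0901] op 0.247 F [-0.6553 -2.0861 -0.618 ]
[[-0.9524 -0.3048  0.0034]
 [-0.3048  0.9524  0.0001]
 [-0.0033 -0.0009 -1.    ]]
r,th (np.float64(0.07397952327677763), np.float64(0.3330566619514713))
0.41 [-5.5  2.2  0. ]
0.49 [-5.3  2.6  0. ]
0.57 [-5.1  3.   0. ]
0.65 [-4.8  3.4  0. ]
0.73 [-4.5  3.8  0. ]
0.81 [-4.2  4.2  0. ]
0.89 [-3.9  4.5  0. ]
```

View pics/w9.png

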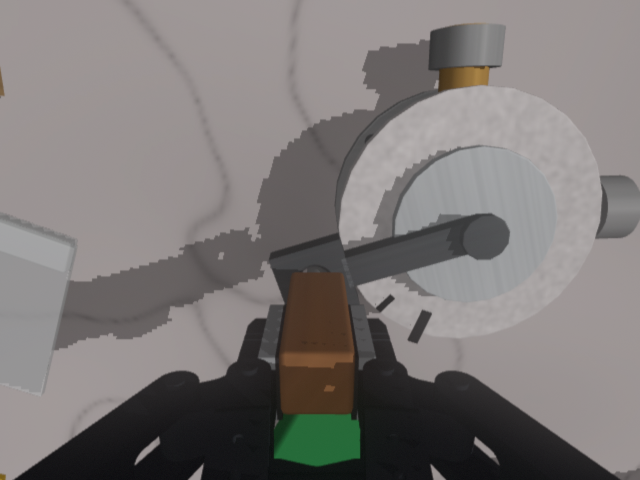

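View pics/c9.png

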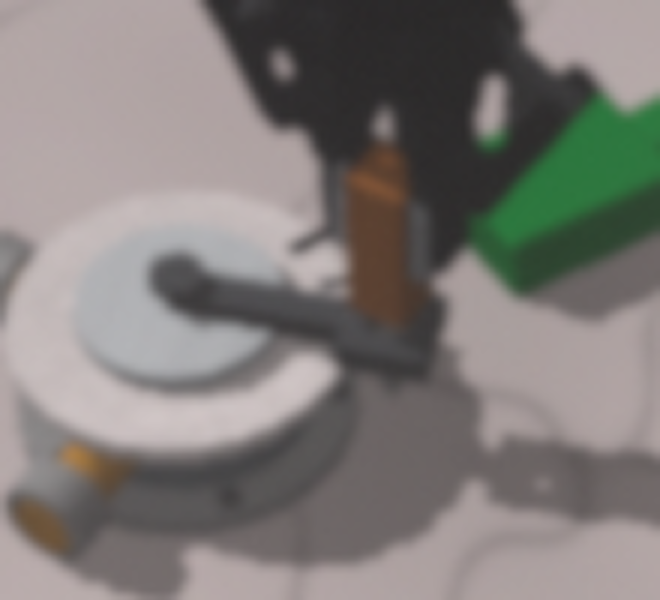

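The arm follows: it has swung to about 0.3 rad with the pin in the eye. Continuing.

Call:
drive_tool([
  {"travel":[-5.5,2.2,0],"roll":0,"hand":1},
  {"travel":[-5.3,2.6,0],"roll":0,"hand":1},
  {"travel":[-5.1,3.0,0],"roll":0,"hand":1},
  {"travel":[-4.8,3.4,0],"roll":0,"hand":1},
  {"travel":[-4.5,3.8,0],"roll":0,"hand":1},
])

```text
time: 10.25
tcp_pos: [0.6248, 0.0961, 0.0896]
ee_rot: [0.0, -0.154, 0.988, -0.001]
ft_force: [-3.7, -3.1, -0.9]
opening: 0.247
```

Run:
```python
from h import *
cam('wrist','w10')
s=state();th=where(s)[1]
plan(th+np.arange(.08,.7,.08))
```

```text
t 10.3 tcp [0.6252 0.0969 0.0896] op 0.25 F [-3.2617 -1.7256 -1.0071]
[[-0.9526 -0.3043  0.0009]
 [-0.3043  0.9526 -0.0019]
 [-0.0003 -0.0021 -1.    ]]
r,th (np.float64(0.07393684705884933), np.float64(0.7448050292006357))
0.82 [-4.2  4.2 -0. ]
0.9 [-3.8  4.5 -0. ]
0.98 [-3.4  4.8 -0. ]
1.06 [-3.   5.1 -0. ]
1.14 [-2.6  5.3 -0. ]
1.22 [-2.2  5.5 -0. ]
1.3 [-1.8  5.7 -0. ]
1.38 [-1.3  5.8 -0. ]
```

View pics/w10.png

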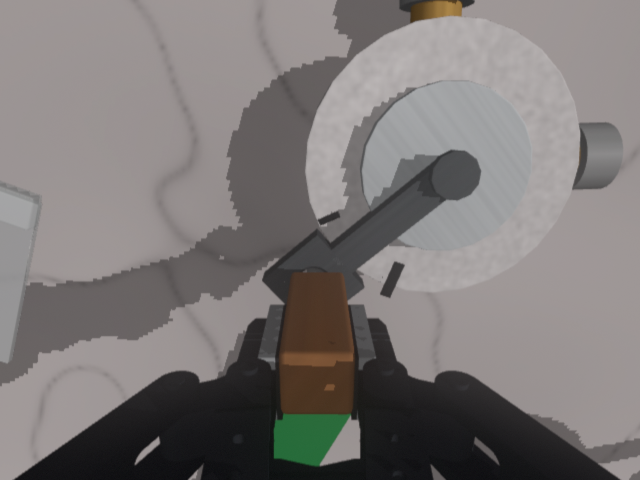

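Call:
drive_tool([
  {"travel":[-4.2,4.2,0],"roll":0,"hand":1},
  {"travel":[-3.8,4.5,0],"roll":0,"hand":1},
  {"travel":[-3.4,4.8,0],"roll":0,"hand":1},
  {"travel":[-3.0,5.1,0],"roll":0,"hand":1},
  {"travel":[-2.6,5.3,0],"roll":0,"hand":1},
])

```text
time: 10.8
tcp_pos: [0.6339, 0.1232, 0.089]
ee_rot: [-0.001, -0.153, 0.988, -0.003]
ft_force: [-2.8, -6.5, -0.4]
opening: 0.246
```

Run:
```python
from h import *
d=cam('wrist','w11'); cam('side','s11'); cam('top','t11')
s=state();th=where(s)[1]
plan([1.2,1.23,1.25])
import pickle; pickle.dump(d,open('w11.pkl','wb'))
```

```text
t 10.95 tcp [0.6339 0.1235 0.0889] op 0.245 F [-2.8307 -4.8469 -0.6937]
[[-0.9529 -0.3032 -0.0009]
 [-0.3032  0.9529 -0.0065]
 [ 0.0029 -0.0059 -1.    ]]
r,th (np.float64(0.07382498022036393), np.float64(1.1261652278876944))
1.2 [-2.3  5.  -0. ]
1.23 [-0.8  2.1 -0. ]
1.25 [-0.5  1.4 -0. ]
```

View pics/w11.png

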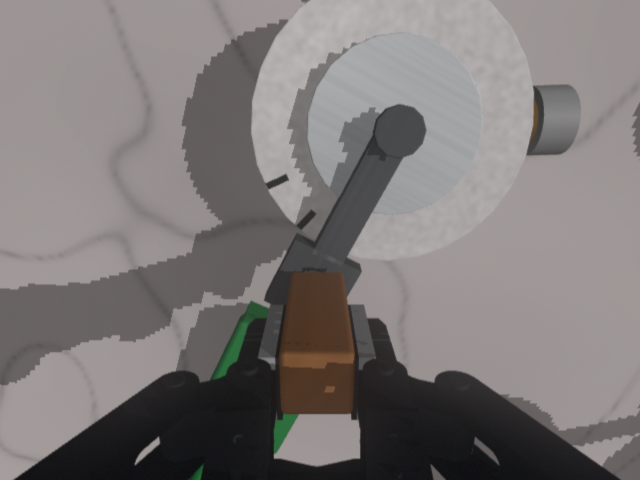

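Run:
```python
from h import *
import pickle
d=pickle.load(open('w11.pkl','rb'));N=[640,480]
a=cv2.resize(d['image'][90:300,240:450],None,fx=3.5,fy=3.5,interpolation=cv2.INTER_CUBIC);cv2.imwrite('pics/w11a.png',a)
p=atz(d,np.array([399,131])/N,.067);print(p)
m=[atz(d,np.array(q)/N,.062) for q in [(387,155),(335,251)]];v=m[1]-m[0];print(m,np.degrees(np.arctan2(v[1],v[0])), np.arctan2(v[1],v[0])-A0)
```

```text
[0.5582 0.1316 0.067 ]
[array([0.5683, 0.1313, 0.062 ]), array([0.6128, 0.1245, 0.062 ])] -8.778346913967637 1.1034260049048985
```

View pics/w11a.png

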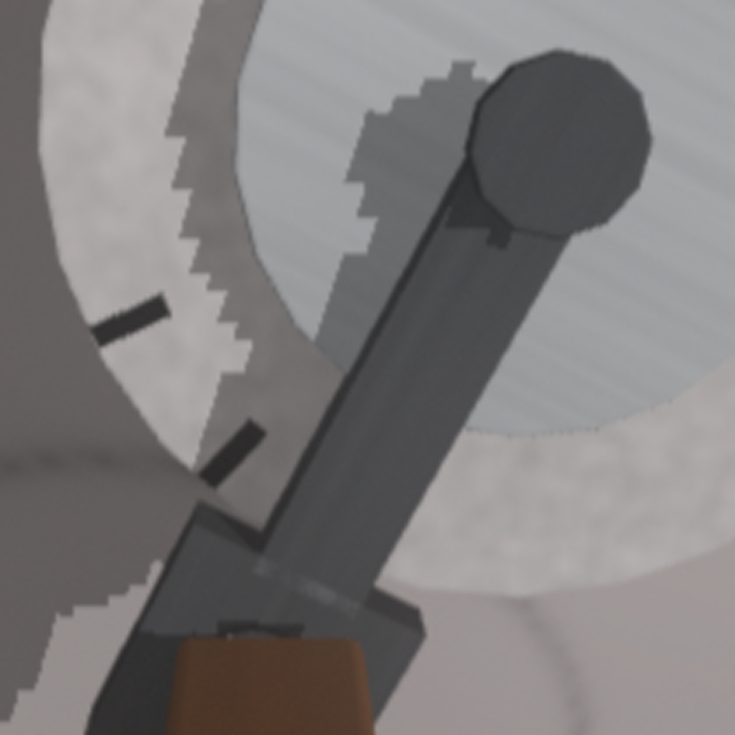

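Run:
```python
from h import *
import pickle
d=pickle.load(open('w11.pkl','rb'));N=np.array([640,480])
def W(q,z): return atz(d,(np.array(q)/3.5+[240,90])/N,z)
P=W((562,143),.067)[:2];print('P',P)
ang=lambda v:np.arctan2(v[1],v[0])
for n,ps in dict(m1=[(162,305),(97,337)],m2=[(258,428),(208,481)]).items():
    w=[W(p,.046)[:2] for p in ps]; print(n,[ang(x-P) for x in w],ang((w[0]+w[1])/2-PV),ang(w[1]-w[0]))
# arm edges at z .062: left, right
L=[W((470,175),.062),W((268,535),.062)];R=[W((568,240),.062),W((375,585),.062)]
for e in (L,R): print(ang((e[1]-e[0])[:2]))
mid=(L[1]+R[1])/2; print(ang(mid[:2]-P),ang(mid[:2]-PV))
```

```text
P [0.558  0.1321]
m1 [np.float64(-0.8267084624670419), np.float64(-0.8238321440594432)] -0.8364372289188863 -0.8083830017375881
m2 [np.float64(-0.4225134384480719), np.float64(-0.42451192056018927)] -0.4336193029087313 -0.43474813038869325
-0.18120748745463938
-0.15731512266351186
-0.1633802603320936 -0.17153466998224157
```

Call:
drive_tool([
  {"travel":[-2.3,5.0,0],"roll":0,"hand":1},
  {"travel":[-1.6,4.7,0],"roll":0,"hand":1},
])

```text
time: 11.15
tcp_pos: [0.6346, 0.1324, 0.0888]
ee_rot: [-0.001, -0.153, 0.988, -0.004]
ft_force: [-3.7, -6.6, -0.3]
opening: 0.242
```

Run:
```python
from h import *
import pickle
imaging.camera('side')
d=cam('wrist','w12'); 
s=state();th=where(s)[1]
plan([1.2,1.25])
pickle.dump(d,open('w12.pkl','wb'))
a=cv2.resize(d['image'][70:280,220:430],None,fx=3.5,fy=3.5,interpolation=cv2.INTER_CUBIC);cv2.imwrite('pics/w12a.png',a)
b=cam('side','s12')['image'][190:290,240:350]; b=cv2.resize(b,None,fx=6,fy=6,interpolation=cv2.INTER_CUBIC)
cv2.imwrite('pics/c12.png',b)
st()
```

```text
t 11.25 tcp [0.6347 0.1327 0.0888] op 0.247 F [-2.2462 -6.3026 -1.6356]
[[-0.9531 -0.3025 -0.001 ]
 [-0.3025  0.9531 -0.0083]
 [ 0.0035 -0.0076 -1.    ]]
r,th (np.float64(0.07395406560045312), np.float64(1.2514900510637197))
1.2 [ 1.2 -3.6  0. ]
1.25 [-1.2  3.5 -0. ]
t 11.3 tcp [0.6347 0.1326 0.0888] op 0.243 F [-2.8284 -5.653  -0.5858]
[[-0.9532 -0.3024 -0.001 ]
 [-0.3024  0.9531 -0.0082]
 [ 0.0035 -0.0075 -1.    ]]
```

View pics/w12a.png

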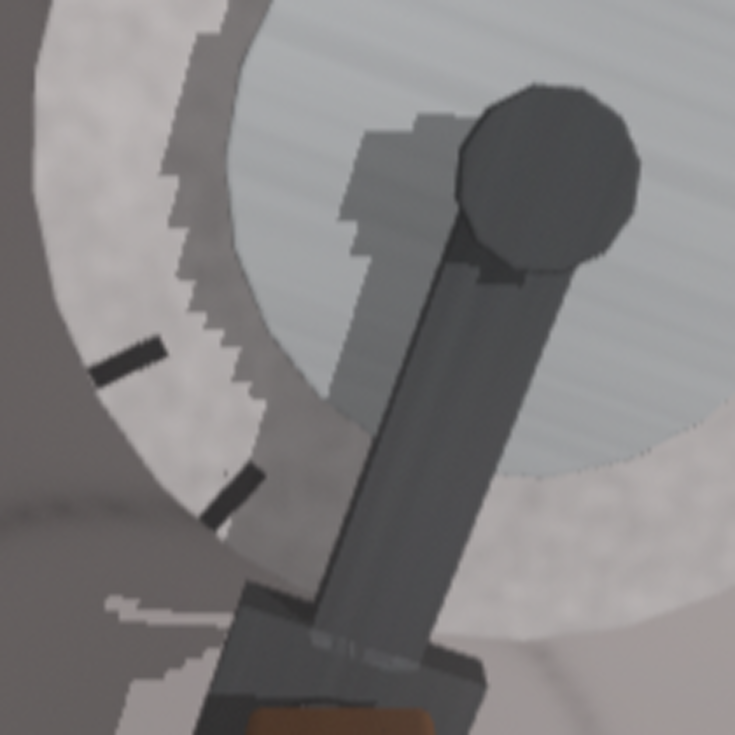

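View pics/c12.png

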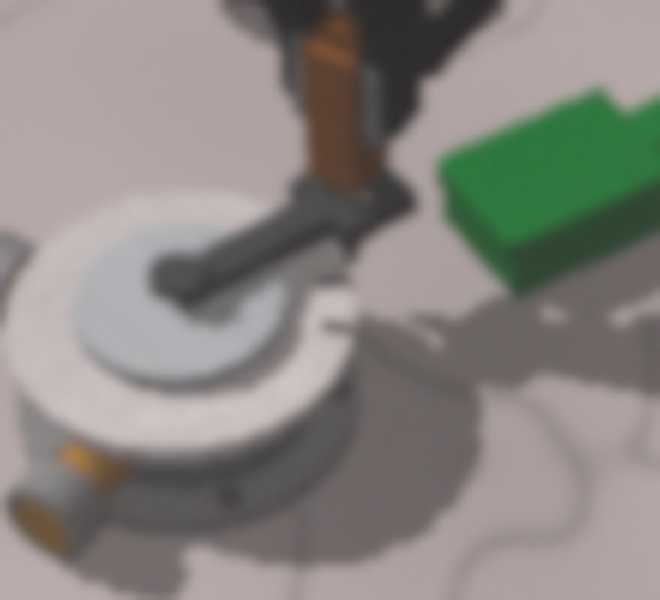

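Run:
```python
from h import *
import pickle
d=pickle.load(open('w12.pkl','rb'));N=np.array([640,480])
def W(q,z): return atz(d,(np.array(q)/3.5+[220,70])/N,z)
P=W((549,178),.067)[:2];print('P',P)
ang=lambda v:np.arctan2(v[1],v[0])
for n,ps in dict(m1=[(162,345),(95,377)],m2=[(258,470),(208,522)]).items():
    w=[W(p,.046)[:2] for p in ps]; print(n,[ang(x-P) for x in w])
L=[W((448,262),.062),W((320,595),.062)];R=[W((575,270),.062),W((428,640),.062)]
for e in (L,R): print(ang((e[1]-e[0])[:2]))
mid=(L[1]+R[1])/2; print(ang(mid[:2]-P))
```

```text
P [0.5581 0.1321]
m1 [np.float64(-0.8258584979765522), np.float64(-0.8258072212110739)]
m2 [np.float64(-0.42213588725253615), np.float64(-0.4275194194418598)]
-0.04618464699172729
-0.033433658308687414
-0.03292973741801044
```

The dial reads about 1.19 rad against the marks. The push is about 6.5 N, steady, and the tip is about 35 mm below the eye centre. Handing in.

Run:
```python
from h import *
s,_=st();print(where(s),s['joint_velocities'])
print(env.finish_job())
```

```text
t 11.3 tcp [0.6347 0.1326 0.0888] op 0.243 F [-2.8284 -5.653  -0.5858]
[[-0.9532 -0.3024 -0.001 ]
 [-0.3024  0.9531 -0.0082]
 [ 0.0035 -0.0075 -1.    ]]
(np.float64(0.07396325933491169), np.float64(1.2493212488750622)) [-0.0015 -0.0002 -0.0007 -0.0018 -0.0007 -0.0031]
the job is handed in; nothing more can be done
None
```

I took the square-handled pin out of the rack and lowered its rod through the eye with the arm still at rest. I then swung the arm counter-clockwise past the first two clicks to the third and handed the job in at 11.3 s, still gripping and holding. The hand-in gives no verdict, so what follows is from my own last checks.

- **Arm angle:** measured against the scale marks in the wrist picture, the dial stood at about 1.19 rad. The tool position alone suggested about 1.25 rad. The 2 mm play of the rod in the eye and a 0.03 rad error in my assumed rest direction explain the gap, and both values are inside the 1.08–1.32 window.
- **Push and stillness:** the wrist force was about 6.3 N sideways, and the joint speeds were practically zero.
- **Pin depth:** the tip was about 35 mm below the eye's centre. That figure comes from the tool height and assumes the pin did not slip in the grip. The last side picture showed the handle just above the arm, with the fingers only on the handle.
- **Bystanders:** in the pictures I looked at, none of the other things was touched or moved. I took no full final picture to check every one of them.
- **Disagreement:** before the pin went in, the side camera's eye position was up to about 5 mm off the wrist camera's. I used the wrist camera, and the rod entered with no noticeable contact force.

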